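# Set the wind-gauge spindle level in the V-blocks

## Task

Push the drawer fully shut so that it no longer overhangs the stepped spindle lying half under the cabinet, then draw the spindle out by its thick end until it lies wholly clear of the cabinet, and let it go on the bench. Take it again by its square middle and lower it gently, without dropping it, into the two V-blocks, the thick round end in the lower notch and the thin one in the higher, so that it rests level in both notches. Leave the drawer shut, and do not shift the mortar, the tin or the clamp.

Things in the scene. Friction and masses are not known exactly. Their poses are not given: they have to be found in the camera images.
- cabinet: Green bench cabinet, fixed, 280 deep (its x) x 240 wide (y) x 152 high, on four 50 mm legs (18 mm square, at its corners) so that the bench below it is open. Origin on the bench under its centre. Its front looks along its own -x and is the plane x = -140.
- drawer (a joint): Opening of the cabinet's one drawer in m: 0 shut, it slides out along the cabinet's -x; it stays where it is left (about 2 N to move). Drawer front: green plate 240 wide, 12 thick, from 56 to 146 above the bench, its outer face at cabinet x = -152 when shut. It holds two tins and a spring balance.
- drawer_front (a point): Middle of the outer edge of the drawer's pull flange (a lip 100 wide, 6 thick, 10 out from the drawer front), 142 above the bench, at cabinet x = -162 when shut; moves with the drawer.
- spindle: Loose aluminium stepped spindle, 240 long along its x, 0.2 to 0.4 kg. Origin on its axis at mid-length. Square middle 24 x 24, x = -55 to 55. Thick round end: diameter 22, x = 55 to 120. Thin round end: diameter 12, x = -55 to -120. Starts flat on the bench (axis 12 up), square to the cabinet's front, thick end out, thin end under the cabinet. Mass centre at x = 14 or so.
- thick_tip (a point): Centre of the end face of the spindle's thick end (spindle x = +120).
- thin_tip (a point): Centre of the end face of the spindle's thin end (spindle x = -120).
- thick_seat (a point): Point on the spindle's axis in the thick round end (spindle x = +85), which belongs over the lower V-block.
- thin_seat (a point): Point on the spindle's axis in the thin round end (spindle x = -85), which belongs over the higher V-block.
- vblock_low: Lower, deeper steel V-block, fixed: 20 thick along its x, 52 wide (y), 59.4 high. A 90 degree V, 30 wide at the top and 15 deep, runs along its x over its centre, bottom of the V 44.4 above its underside. Origin at the centre of its underside, 10 above the bench. A 22 diameter rod seated in it has its axis 60 above the origin.
- vblock_high: Higher steel V-block, fixed: 20 thick along its x, 52 wide (y), 66.5 high. Same V, bottom 51.5 above its underside. Origin at the centre of its underside, 10 above the bench. A 12 diameter rod seated in it has its axis 60 above the origin. Which block is nearer the robot varies.
- plate: Dark steel base plate 240 (x) x 80 (y) x 10, fixed on the bench; carries the V-blocks, notches in line, at its x = -85 and +85 (150 free between them). Origin at the centre of its underside, on the bench.
- mortar: White porcelain mortar, an open bowl 96 across, 55 high, standing loose on the bench. Origin at the centre of its underside. Bystander.
- tin: Round aluminium sample tin, 60 across, 50 high, standing loose. Origin at the centre of its underside. Bystander.
- clamp: Dark steel screw clamp about 100 (x) x 70 (y) x 58 high, holding a glass slide holder, standing loose. Origin on the bench under its centre. Bystander.

How it is judged:
By the outcome, as a careful person would: the job done as asked, in the order asked, and still so for the second after the job is handed in, with the robot touching nothing.
It also fails if it takes over 61 s, if anything falls off the work surface, if the arm or the gripper's body presses on something with over 40 N, if the wrist force passes 120 N, or if a joint passes its speed limit or range.

## Robot

A 7-joint arm with a two-finger parallel gripper is mounted at the origin on the work surface. World frame = base frame: x ahead of the robot, y to its left, z up, the work surface at z = 0. Lengths are in mm, angles in rad, forces in N, time in s.
With the tool pointing down it reaches from about 425 to 875 mm from the base axis. Payload 8.4 kg.
Tool frame: the origin (TCP) lies at the very end of the fingers, on their centre line; the grasp point (between the pads) lies 19 mm behind it (bot.pinch_z is the distance from the TCP to the grasp point, in mm); y points along the fingers, z is the direction in which the jaws open and shut, and the axes are right-handed (so a half turn about y gives the same grasp; the last joint's range is limited). The gripper opens to 85 mm and grips with 20 to 120 N. Pads are 22 mm wide; open, the fingers measure 114 mm over their backs; the gripper's body (76 mm by 85 mm) begins 54 mm behind the grasp point. The pads swing forward as they close: fully open they stand 13 mm farther back than shut.
Start: joints at [-1.36, 0.333, 0.04, 1.465, -0.013, 1.343, -0.059], TCP at [198.165, 619.027, 231.308] pointing down, gripper open.
Joint ranges: [-2.58, 2.58], [-0.38, 2.09], [-1.3, 1.39], [0.25, 2.4], [-1.5, 4.64], [0.08, 2.09], [-2.65, 2.65]. Speed limits (rad/s): [2.22, 2.22, 2.79, 2.79, 3.14, 3.14, 3.14].

## Interface

Orientations are given as a unit quaternion [w, x, y, z].
In Python, from cell import bot, effector, solver, eyes gives the robot as it stands. Calls block until the motion is done:
- bot.move_ptp(position, orientation): joint-space move of the TCP to a pose.
- bot.movel(position, rate=150, frame=None, force_limit=None): straight line of the TCP; frame=None keeps the orientation; rate is the mean speed in mm/s. With force_limit (N) it stops when the force on the tool has changed by that much, and returns True; else False.
- bot.move_joints(angles): joint-space move.
- effector.gripper_open() and effector.close_gripper(): open the fingers fully, or close them until they stop; the grip force is fixed at half the most.
- bot.pause(seconds).
- solver.ik(position, orientation): joint angles nearest the present ones, or None.
- bot.read_state(): the state.
- eyes.capture(name): name is "side" or "top" or "wrist"; returns a dict with "image" (384x512x3 uint8, red, green, blue), "range_z" (384x512 float32, mm along the optical axis (not along the pixel's ray), 0 where there is no reading), "fx", "fy", "cx", "cy" (pixels), "rvec" (rotation vector, rad) and "tvec" (3), from world to camera coordinates, as OpenCV has them; the wrist camera has in their place "T_tool_cam" (4x4, takes a point from camera to tool coordinates, whose origin is the TCP and whose axes are the tool frame's). Camera axes: x right, y down, z forward; pixel columns grow to the right and rows downward; lengths in mm; the calibration is good to about 2 mm. The wrist camera is an equidistant fisheye: a pixel r from the principal point sees the ray r / f radians off the axis. A picture is of the moment at which its call begins: read the wrist's pose just before it.
A pose or a line that the arm cannot do raises bot.Unreachable and nothing moves.
- bot.job_done(): hands the job in, once; it reports no verdict.
The state is a dict: "time_s": time; "qpos": joint angles; "dq": joint speeds; "effort": joint torques, N m; "ee_pos": TCP position; "ee_rot": TCP orientation; "ft_force": force on the tool from outside, world axes, zero at the start; "ft_torque": the same for the moment, N m; "opening": finger opening in mm.
Only numpy, scipy, OpenCV 4.12 (cv2) and the standard library are available. Lean on these libraries where they do the work, as an engineer would, in place of code of your own. Each camera call takes 0.05 s, during which the arm holds its last target. There are 200 camera calls.

## Working session

There is one attempt and no reset: what is moved stays moved. The work goes in short steps, each a Python script; the robot and the scene stay as the last script left them, time stands still between calls to the robot, and variables do not carry over. Pictures are saved under pics/ and viewed, about 8 in all and at most 12, crops included, and the job is handed in when it is done.

```bash
ls; mkdir -p pics; cat > h.py <<'E'
import numpy as np, cv2
from cell import bot, effector, solver, eyes
from scipy.spatial.transform import Rotation as R
def cloud(c):
    z=c["range_z"]; v,u=np.mgrid[0:384,0:512]
    p=np.stack([(u-c["cx"])/c["fx"]*z,(v-c["cy"])/c["fy"]*z,z],-1)
    Rm=cv2.Rodrigues(np.array(c["rvec"],float))[0]
    w=(p-np.array(c["tvec"]).ravel())@Rm
    w[z==0]=np.nan
    return w
def quat(m):
    q=R.from_matrix(m).as_quat(); return [float(q[3]),*map(float,q[:3])]
E
python3 - <<'E'
from h import *
s=bot.read_state(); print(s)
for n in ("side","top"):
    c=eyes.capture(n); np.save(n+".npy",c,allow_pickle=True)
    print(n,c["fx"],c["fy"],c["cx"],c["cy"],c["rvec"],c["tvec"])
    cv2.imwrite(f"pics/{n}0.png",cv2.resize(c["image"][:,:,::-1],(800,600)))
E
```

```text
pics
{'time_s': 0.0, 'qpos': array([-1.36017162,  0.3338733 ,  0.03987248,  1.46626577, -0.0134014 ,
        1.34328137, -0.05852532]), 'dq': array([ 0.00025506, -0.00032365, -0.00132408, -0.00091297,  0.00306015,
        0.00149756,  0.00148575]), 'effort': array([-1.25363954e-04, -6.58568215e+01,  1.36530820e+00, -4.05534089e+01,
        1.67048955e-02,  1.29812237e-02, -2.21243755e-05]), 'ee_pos': array([198.06900101, 618.61826269, 230.44822983]), 'ee_rot': array([-0.69808671,  0.69918676, -0.10916538,  0.10906754]), 'ft_force': array([ 0.29476015, -0.13983981,  0.12773976]), 'ft_torque': array([ 0.01306772, -0.00400979, -0.00796009]), 'opening': 85.40600577059634}
side 491.27378475849133 491.27378475849133 266.1858328918725 187.7963698400745 [2.83502984 0.04780832 0.00526046] [-607.33797778  -22.1953933  1393.2987387 ]
top 371.0868081688512 371.0868081688512 258.4575250732429 195.98907610653086 [ 2.1624932  -2.04162308  0.2285768 ] [-62.19905207 621.74876987 964.3302828 ]
```

View pics/top0.png

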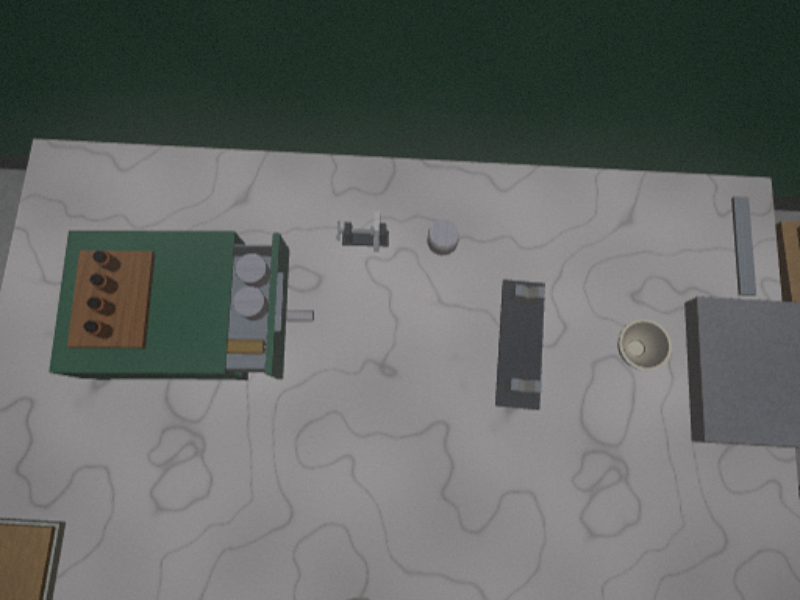

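View pics/side0.png

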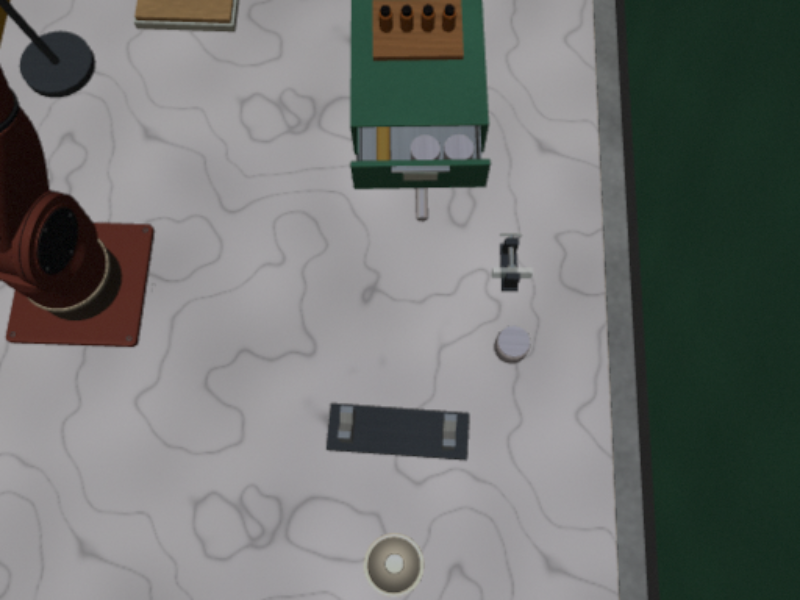

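```bash
cat > m.py <<'E'
from h import *
def comp(w,mask):
    p=w[mask]; p=p[~np.isnan(p).any(1)]; return p
def rect(p):
    r=cv2.minAreaRect(p[:,:2].astype(np.float32)); return np.round(r[0],1),np.round(r[1],1),round(r[2],2)
for n in ("top","side"):
    c=np.load(n+".npy",allow_pickle=True).item(); w=cloud(c); im=c["image"].astype(int)
    g=(im[...,1]>im[...,0]*1.4)&(im[...,1]>im[...,2]*1.15)
    z=w[...,2]; x=w[...,0]; y=w[...,1]
    ok=(x>100)&(x<900)&(abs(y)<750)
    print(n,"bench z",np.nanmedian(z[ok]))
    for name,m in dict(cab=g&ok&(z>147)&(z<160),front=g&ok&(z>138)&(z<149.5),
        spin=ok&~g&(z>10)&(z<32)&(y>100)&(y<260)&(x>500)&(x<680),
        plate=ok&(z>6)&(z<14)&(y<-50)&(im.sum(-1)<200),
        vb=ok&(z>50)&(z<85)&(y<0)&(y>-300), mortar=ok&(z>45)&(z<62)&(y<-300)).items():
        m8=m.astype(np.uint8); k,l,st,_=cv2.connectedComponentsWithStats(m8)
        for i in range(1,k):
            if st[i,4]>25:
                p=comp(w,l==i); print(name,st[i,4],rect(p),"x",p[:,0].min().round(),p[:,0].max().round(),"y",p[:,1].min().round(),p[:,1].max().round(),"z",np.percentile(p[:,2],[5,50,95]).round(1))
E
python3 m.py
```

```text
top bench z -0.42401372008405547
cab 32 (array([698.5, 456.9]), array([20.3, 30.9]), 3.32) x 688.0 708.0 y 441.0 473.0 z [147.8 150.8 152.8]
cab 84 (array([683.3, 470. ]), array([16.8, 93.6]), 2.06) x 674.0 693.0 y 423.0 517.0 z [148.4 151.1 153.7]
cab 51 (array([686.9, 399.5]), array([42.7, 25.8]), 71.21) x 670.0 697.0 y 379.0 423.0 z [148.3 150.7 153.7]
cab 3836 (array([581. , 398.9]), array([213.9, 280.5]), 2.91) x 469.0 691.0 y 256.0 542.0 z [148.2 150.8 153.5]
spin 126 (array([609.6, 168.3]), array([18.9, 49.4]), 3.39) x 599.0 620.0 y 144.0 193.0 z [15.2 19.6 23.8]
plate 132 (array([ 612. , -228.7]), array([43. , 75.9]), 85.92) x 574.0 651.0 y -252.0 -208.0 z [ 6.7  9.1 12. ]
plate 516 (array([ 557.7, -244.6]), array([ 78.9, 165.7]), 88.39) x 476.0 640.0 y -284.0 -204.0 z [ 6.5  9.2 12.2]
plate 82 (array([ 475.5, -247.6]), array([63.9, 26. ]), 89.81) x 462.0 489.0 y -280.0 -216.0 z [ 6.8  9.1 12.4]
plate 33 (array([ 451.2, -558.7]), array([ 3.2, 55.5]), 88.69) x 423.0 479.0 y -561.0 -557.0 z [ 6.4 10.2 13.5]
vb 53 (array([782. , -89.7]), array([26.1, 51.2]), 20.02) x 763.0 798.0
[... 812 characters left out ...]
3.0 y 139.0 203.0 z [13.5 20.9 26.4]
plate 125 (array([109.9, -84.6]), array([66.3, 19.5]), 89.58) x 100.0 120.0 y -118.0 -51.0 z [ 7.1 10.9 13.6]
plate 1870 (array([ 584.4, -251.1]), array([ 78.4, 236.6]), 87.78) x 465.0 703.0 y -293.0 -210.0 z [ 6.9 10.3 13.4]
vb 201 (array([778. , -96.4]), array([53.1, 52.7]), 71.46) x 751.0 805.0 y -122.0 -69.0 z [50.2 52.  55.5]
vb 183 (array([ 500.4, -246.8]), array([52.2, 20.5]), 87.82) x 490.0 511.0 y -273.0 -221.0 z [60.1 72.6 80.1]
vb 175 (array([ 669.8, -253.9]), array([51.4, 19.9]), 87.8) x 659.0 681.0 y -280.0 -228.0 z [54.5 66.6 73.6]
mortar 448 (array([ 587.5, -463.7]), array([93.1, 92.5]), 1.9) x 541.0 634.0 y -510.0 -417.0 z [47.1 54.1 59.2]
```

```bash
cat >> h.py <<'E'
def tool(a):  # fingers down, jaw direction at angle a (rad) in plan
    y=np.array([0,0,-1.]); z=np.array([np.cos(a),np.sin(a),0]); x=np.cross(y,z)
    return quat(np.stack([x,y,z],1))
def st(msg=""):
    s=bot.read_state(); print(msg,"t",round(s["time_s"],2),"p",np.round(s["ee_pos"],1),"F",np.round(s["ft_force"],1),"op",round(s["opening"],1),"q",np.round(s["qpos"],2)); return s
CY=np.radians(2.95)
OUT=np.array([np.sin(CY),-np.cos(CY),0])  # cabinet front normal / spindle thick direction
E
python3 - <<'E'
from h import *
c=np.load("top.npy",allow_pickle=True).item(); w=cloud(c); z=w[...,2]
m=(w[...,0]>450)&(w[...,0]<720)&(w[...,1]>250)&(w[...,1]<560); print("bottle z",np.nanmax(z[m]))
q=bot.read_state()["ee_rot"]; print(R.from_quat([*q[1:],q[0]]).as_matrix().round(2))
effector.close_gripper()
p=bot.read_state()["ee_pos"]
bot.movel([p[0],p[1],340],rate=300)
D=np.array([606.,184.,0])
for a in (CY,CY+np.pi):
    print(a,[None if j is None else np.round(j,2) for j in (solver.ik((D+40*OUT+[0,0,125]).tolist(),tool(a)),solver.ik([585,-249,70],tool(a+np.pi/2)))])
st()
E
```

```text
bottle z 218.64036242112394
[[ 0.95 -0.    0.3 ]
 [-0.3  -0.    0.95]
 [ 0.   -1.   -0.  ]]
0.051487212933832724 [array([-0.76,  0.4 ,  0.58,  1.68, -0.24,  1.13, -0.06]), array([-0.42,  0.67,  1.05,  1.71, -0.63,  1.14,  2.44])]
3.1930798665236257 [array([ 0.49,  0.61, -1.1 ,  1.62,  0.56,  1.27,  2.49]), array([-0.31,  0.57,  0.87,  1.71, -0.49,  1.09, -0.81])]
 t 1.38 p [198.2 619.3 341.1] F [ 0.6 -0.5 -1. ] op 0.1 q [-1.36  0.3   0.05  1.28 -0.01  1.55 -0.06]
```

```bash
python3 - <<'E'
from h import *
D=np.array([606.,184.,0])
bot.move_ptp((D+55*OUT+[0,0,300]).tolist(),tool(CY)); st()
bot.movel((D+45*OUT+[0,0,124]).tolist(),rate=250); st()
r=bot.movel((D-62*OUT+[0,0,124]).tolist(),rate=60,force_limit=25); print(r); s=st("pushed")
p=s["ee_pos"]
bot.movel((p+25*OUT).tolist(),rate=150); st()
c=eyes.capture("side"); np.save("side.npy",c,allow_pickle=True)
c=eyes.capture("top"); np.save("top.npy",c,allow_pickle=True)
cv2.imwrite("pics/t1.png",cv2.resize(c["image"][120:280,20:250,::-1],None,fx=3,fy=3))
E
python3 m.py | egrep "cab|front|spin|^side"
```

```text
t 3.66 p [608.6 130.8 299.9] F [ 0.9 -0.3 -0.4] op 0.4 q [-0.8   0.28  0.66  1.46 -0.17  1.46 -0.09]
 t 4.52 p [609.2 139.2 125.5] F [0.9 0.2 0.4] op 0.4 q [-0.78  0.4   0.61  1.68 -0.25  1.13 -0.04]
True
pushed t 5.86 p [603.7 225.  123.5] F [ 0.1 -0.2  0.1] op -0.3 q [-0.87  0.44  0.58  1.63 -0.26  1.15 -0.18]
 t 6.17 p [605.1 199.2 123.6] F [-0.1 -0.2  0.1] op -0.0 q [-0.85  0.43  0.59  1.65 -0.25  1.15 -0.14]
cab 167 (array([690.6, 492.7]), array([32.5, 71.6]), 2.65) x 674.0 708.0 y 458.0 528.0 z [148.7 150.9 153.6]
cab 910 (array([581.4, 489.2]), array([221. , 100.7]), 3.69) x 469.0 689.0 y 434.0 543.0 z [148.2 150.8 153.4]
front 51 (array([538.9, 249.9]), array([56.3,  9.2]), 3.19) x 511.0 567.0 y 244.0 255.0 z [141.8 144.8 147.3]
front 26 (array([496.7, 247.5]), array([ 8.3, 27.9]), 89.18) x 483.0 511.0 y 243.0 252.0 z [143.2 145.5 147.1]
spin 213 (array([609.1, 187.2]), array([22.7, 86.3]), 5.23) x 594.0 621.0 y 144.0 229.0 z [14.8 20.3 24.6]
side bench z 1.1771087037422323
cab 1271 (array([687.7, 388.4]), array([259.6,  67.8]), 88.74) x 651.0 719.0 y 259.0 518.0 z [148.7 152.2 156.3]
cab 940 (array([522.4, 317.8]), array([ 78.6, 137.6]), 3.37) x 479.0 565.0 y 249.0 385.0 z [148.4 152.  156. ]
front 89 (array([514. , 244.3]), array([54.7, 14.2]), 0.51) x 487.0 541.0 y 237.0 251.0 z [140.1 145.5 148.9]
front 94 (array([687.4, 252.5]), array([65.8, 16.3]), 4.33) x 655.0 720.0 y 246.0 263.0 z [140.1 144.9 148.7]
spin 255 (array([610.6, 190.6]), array([ 23.6, 103.9]), 3.07) x 596.0 623.0 y 139.0 243.0 z [14.9 21.9 27.9]
```

View pics/t1.png

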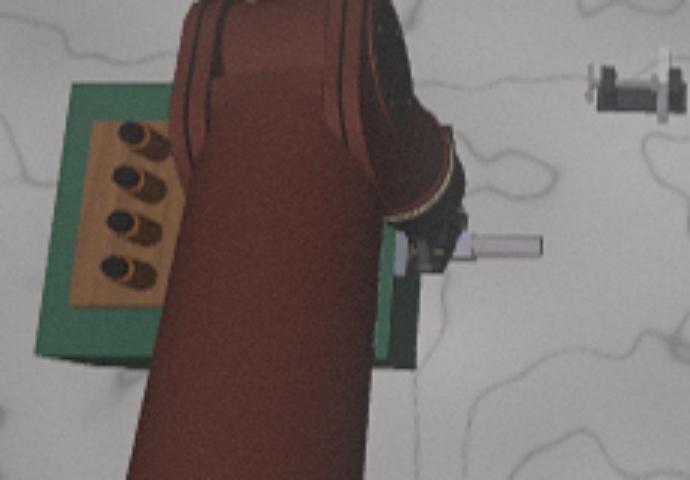

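```bash
python3 - <<'E'
from h import *
s=bot.read_state(); p=s["ee_pos"]
T=np.array([609.5,143.,0])   # thick tip xy est.
G=T-30*OUT                   # grasp point on thick end
bot.movel((p+40*OUT).tolist(),rate=250)
bot.movel((p+40*OUT+[0,0,150]).tolist(),rate=250)
q0=[-0.25,0.333,0.04,1.3,-0.013,1.5,-0.06+0.2]
bot.move_joints(q0); effector.gripper_open()
s=st(); print(R.from_quat([*s["ee_rot"][1:],s["ee_rot"][0]]).as_matrix().round(2))
bot.move_ptp((G+[0,0,130]).tolist(),tool(CY)); s=st()
np.save("wpose.npy",np.r_[s["ee_pos"],s["ee_rot"]])
c=eyes.capture("wrist"); np.save("wrist.npy",c,allow_pickle=True)
cv2.imwrite("pics/w1.png",cv2.resize(c["image"][:,:,::-1],(800,600)))
print(c["fx"],c["cx"],c["cy"],np.round(c["T_tool_cam"],3))
c=eyes.capture("side"); cv2.imwrite("pics/s1.png",cv2.resize(c["image"][:,:,::-1],(800,600)))
E
```

```text
t 8.92 p [657.2 101.7 313.7] F [ 0.7 -0.1  0.2] op 85.5 q [-0.25  0.33  0.04  1.3  -0.01  1.5   0.14]
[[ 0.34  0.01  0.94]
 [-0.94  0.    0.34]
 [ 0.   -1.    0.01]]
 t 9.74 p [609.4 172.5 131.6] F [ 0.4 -0.3  0.3] op 85.5 q [-0.37  0.37  0.03  1.63 -0.01  1.14 -0.29]
297.3186396354542 258.9612404305009 197.83384179708688 [[   0.       0.959    0.284  -71.732]
 [  -0.      -0.284    0.959 -143.202]
 [   1.      -0.       0.      -0.552]
 [   0.       0.       0.       1.   ]]
```

View pics/w1.png

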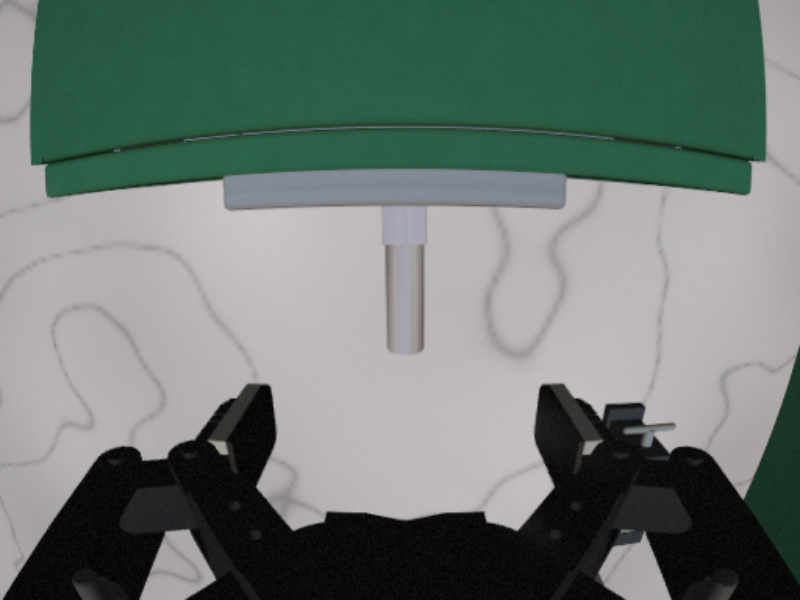

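```bash
cat >> h.py <<'E'
def ttool(a,t):  # jaw dir a, fingers leaning by t (rad): finger tips toward tool -x
    x,y,z=R.from_quat(np.roll(tool(a),-1)).as_matrix().T
    Y=np.cos(t)*y-np.sin(t)*x; return quat(np.stack([np.cross(Y,z),Y,z],1))
E
python3 - <<'E'
from h import *
T=np.array([609.5,143.,0]); t=np.radians(20)
A=T-25*OUT+ -2*OUT*0
qt=ttool(CY,t)
H=A+5*OUT*-1   # tip of fingers a little nearer the cabinet
print(R.from_quat(np.roll(qt,-1)).as_matrix().round(2))
bot.move_ptp((H+[0,0,75]).tolist(),qt); st()
print(bot.movel((H+[0,0,8]).tolist(),rate=100,force_limit=15)); st()
effector.close_gripper(); st("closed")
p=bot.read_state()["ee_pos"]
E=p+195*OUT
bot.movel(E.tolist(),rate=110); st("pulled")
c=eyes.capture("side"); np.save("side.npy",c,allow_pickle=True)
cv2.imwrite("pics/s2.png",cv2.resize(c["image"][:,:,::-1],(800,600)))
E
```

```text
[[ 0.05 -0.02  1.  ]
 [-0.94  0.34  0.05]
 [-0.34 -0.94 -0.  ]]
 t 10.31 p [609.2 170.3  75.3] F [0.4 0.5 0.7] op 85.3 q [-0.11  0.42 -0.05  1.74 -0.39  0.99  0.11]
False
 t 11.12 p [608.4 173.1   8.5] F [ 0.4 -0.3  0.6] op 85.3 q [-0.1   0.5  -0.06  1.77 -0.42  0.88  0.17]
closed t 11.73 p [608.3 172.9   8.4] F [ 0.3 -0.1  3.8] op 19.6 q [-0.1   0.5  -0.06  1.77 -0.42  0.88  0.17]
pulled t 13.66 p [618.3 -21.8   8.4] F [-1.3  0.7  3.3] op 19.6 q [ 0.16  0.54  0.01  1.71 -0.41  1.01  0.45]
```

View pics/s2.png

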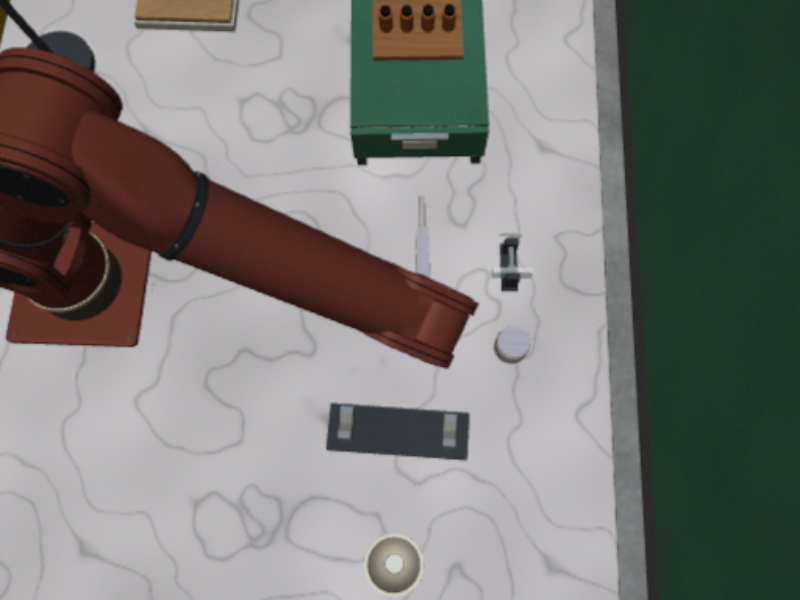

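```bash
cat >> h.py <<'E'
def wxyz2m(q): return R.from_quat(np.roll(np.asarray(q),-1)).as_matrix()
def wcloud(c,pos,q):
    v,u=np.mgrid[0:384,0:512]; dx,dy=(u-c["cx"])/c["fx"],(v-c["cy"])/c["fy"]
    th=np.hypot(dx,dy); k=np.where(th>1e-9,np.tan(th)/np.maximum(th,1e-9),1)
    z=c["range_z"]; p=np.stack([dx*k*z,dy*k*z,z],-1)
    T=np.array(c["T_tool_cam"]); p=p@T[:3,:3].T+T[:3,3]
    w=p@wxyz2m(q).T+np.asarray(pos); w[(z==0)|(th>1.2)]=np.nan
    return w
def wshot(name):
    s=bot.read_state(); c=eyes.capture("wrist"); np.save(name+".npy",c,allow_pickle=True)
    np.save(name+"_p.npy",np.r_[s["ee_pos"],s["ee_rot"]])
    cv2.imwrite(f"pics/{name}.png",cv2.resize(c["image"][:,:,::-1],(800,600)))
    return c,wcloud(c,s["ee_pos"],s["ee_rot"])
E
python3 - <<'E'
from h import *
effector.gripper_open(); bot.pause(0.3)
s=st(); p=s["ee_pos"]; d=wxyz2m(s["ee_rot"])[:,1]
bot.movel((p-70*d+0*OUT).tolist(),rate=200)
G=np.array([614.,54.2,0])
bot.move_ptp((G+[0,0,150]).tolist(),tool(CY)); bot.pause(.2); st()
c,w=wshot("w2")
z=w[...,2]
print("bench",np.nanmedian(z[(w[...,0]>560)&(w[...,0]<590)&(w[...,1]>0)&(w[...,1]<150)]))
m=(w[...,0]>595)&(w[...,0]<640)&(z>5)&(z<35)&(w[...,1]>-70)&(w[...,1]<240)
p=w[m]
print(cv2.minAreaRect(p[:,:2].astype(np.float32)),p[:,1].min(),p[:,1].max())
for y in range(-50,210,15):
    q=p[abs(p[:,1]-y)<4]
    if len(q): print(y,len(q),q[:,0].min().round(1),q[:,0].max().round(1),np.percentile(q[:,2],95).round(1))
E
```

```text
t 14.66 p [618.3 -21.9   8.4] F [-0.1 -0.7 -0.4] op 85.3 q [ 0.16  0.54  0.01  1.71 -0.41  1.01  0.45]
 t 15.95 p [613.5  52.1 148.6] F [-0.7  0.2  0.1] op 85.3 q [-0.22  0.32  0.07  1.66 -0.02  1.17 -0.09]
bench 184.71458821761465
((613.3555297851562, 66.85821533203125), (23.431461334228516, 240.87054443359375), 2.358870029449463) -53.54067389751153 187.19324768321914
-50 99 608.8 629.8 23.7
-35 126 608.2 628.9 23.7
-20 137 607.7 627.9 23.9
-5 136 607.1 626.9 24.0
10 128 604.8 627.3 25.0
25 196 603.3 626.7 25.6
40 203 602.7 625.7 25.7
55 206 602.2 625.4 25.6
70 215 601.6 624.9 25.6
85 226 600.9 623.9 25.8
100 231 600.3 623.1 25.7
115 234 599.6 623.0 25.7
130 104 605.0 616.2 19.3
145 113 604.3 615.7 19.3
160 113 603.6 615.0 19.2
175 109 602.9 614.2 19.3
190 17 602.5 613.5 18.3
```

View pics/w2.png

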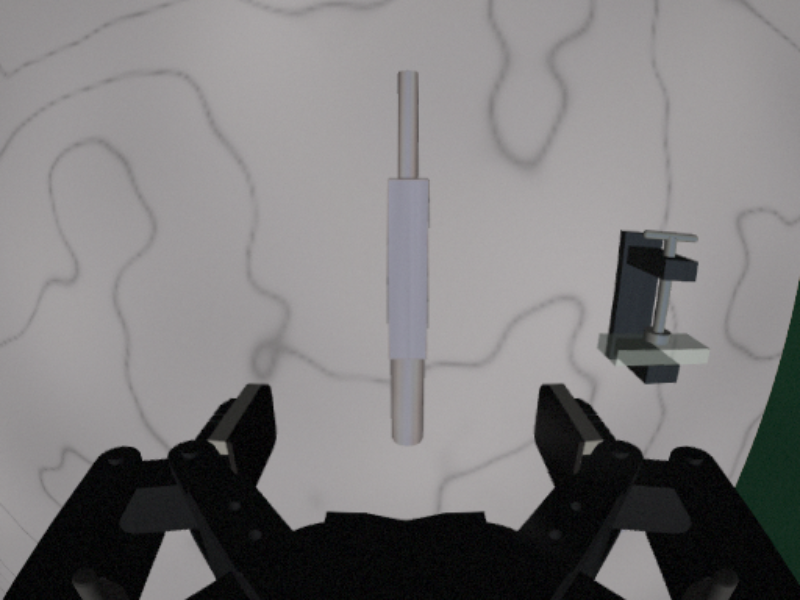

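```bash
python3 - <<'E'
from h import *
a=np.radians(2.5)
G=np.array([614.,52.4,0])
bot.movel((G+[0,0,50]).tolist(),rate=200,frame=tool(a)); st()
print(bot.movel((G+[0,0,4]).tolist(),rate=60,force_limit=12)); st()
effector.close_gripper(); bot.pause(.2); s=st("closed"); p=s["ee_pos"]
bot.movel([p[0],p[1],150],rate=120); st("lift")
a2=np.radians(-2.23+90)
bot.move_ptp([598,-249,150],tool(a2)); bot.pause(.3); st("over")
c,w=wshot("w3")
c=eyes.capture("side"); np.save("side3.npy",c,allow_pickle=True)
E
```

```text
t 16.65 p [614.6  52.1  50.7] F [-0.4 -0.   0.2] op 85.3 q [-0.21  0.42  0.07  1.74 -0.03  0.98 -0.09]
False
 t 17.57 p [614.3  52.4   4.3] F [-0.1 -0.6  0.1] op 85.1 q [-0.21  0.48  0.06  1.77 -0.04  0.9  -0.08]
closed t 18.36 p [614.3  52.4   4.4] F [-0.2  0.1  5. ] op 22.6 q [-0.21  0.48  0.06  1.77 -0.04  0.9  -0.08]
lift t 19.73 p [613.8  52.3 149. ] F [-0.4  0.8 -2.5] op 22.9 q [-0.22  0.32  0.07  1.66 -0.03  1.17 -0.09]
over t 21.73 p [ 598.2 -248.6  150. ] F [ 1.6  0.4 -2.7] op 22.8 q [ 0.31  0.38  0.02  1.57 -0.01  1.19  1.86]
```

View pics/w3.png

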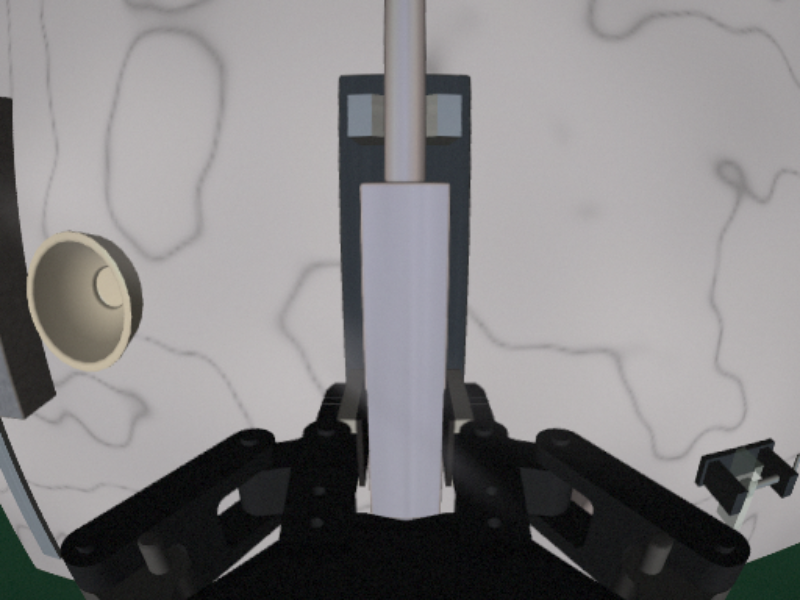

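```bash
python3 - <<'E'
from h import *
c=np.load("w3.npy",allow_pickle=True).item(); P=np.load("w3_p.npy"); w=wcloud(c,P[:3],P[3:])
v=~np.isnan(w[...,2]); x,y,z=w[...,0],w[...,1],w[...,2]
r=v&(abs(y+248)<60)
b=w[r&(z>55)&(z<85)&(x<530)&(x>470)]; 
top=b[b[:,2]>72]; print("highVB rect",cv2.minAreaRect(top[:,:2].astype(np.float32)),np.median(top[:,2]))
pl=w[r&(z>5)&(z<15)]; print("plate y",[ (X,pl[abs(pl[:,0]-X)<8][:,1].min().round(1),pl[abs(pl[:,0]-X)<8][:,1].max().round(1)) for X in (480,530,550)], "x min",pl[:,0].min())
s=w[r&(z>140)&(z<200)&(abs(y+248)<16)&(x<585)]
for X in range(440,590,12):
    q=s[abs(s[:,0]-X)<4]
    if len(q)>5: print(X,len(q),q[:,1].min().round(1),q[:,1].max().round(1),np.percentile(q[:,2],90).round(1))
# side camera: blocks and spindle
c=np.load("side3.npy",allow_pickle=True).item(); w=cloud(c); x,y,z=w[...,0],w[...,1],w[...,2]
s=w[(abs(y+248)<40)&(x>640)&(x<800)&(z>120)&(z<185)]; print("side far spindle",len(s),s[:,0].max() if len(s) else 0, np.median(s,0) if len(s) else 0)
E
```

```text
highVB rect ((496.5785827636719, -245.41368103027344), (52.64591598510742, 20.5278377532959), 87.6744613647461) 76.72740705403977
plate y [(480, np.float64(-285.4), np.float64(-204.5)), (530, np.float64(-286.6), np.float64(-207.4)), (550, np.float64(-288.0), np.float64(-207.6))] x min 460.3049796626335
476 334 -250.2 -238.7 164.4
488 453 -250.6 -238.8 164.3
500 456 -251.5 -239.8 164.4
512 493 -251.8 -239.8 164.3
524 545 -258.3 -235.6 169.7
536 1093 -258.7 -234.8 171.0
548 1038 -259.0 -235.0 170.9
560 987 -259.6 -235.7 170.9
572 893 -259.9 -236.4 170.8
584 523 -263.9 -236.4 171.1
side far spindle 234 704.4967605876112 [ 675.14039703 -255.21769761  166.79709089]
```

```bash
python3 - <<'E'
from h import *
bot.movel([597.5,-248.9,72],rate=80); bot.pause(.3); st("near")
r=bot.movel([597.5,-248.9,57],rate=8,force_limit=5); bot.pause(.2); print(r); st("touch")
c,w=wshot("w4"); 
x,y,z=w[...,0],w[...,1],w[...,2]
for X in range(470,580,12):
    q=w[(abs(x-X)<4)&(abs(y+247)<15)&(z>60)&(z<110)]
    if len(q)>5: print(X,len(q),np.percentile(q[:,2],90).round(1))
c=eyes.capture("side"); cv2.imwrite("pics/s4.png",cv2.resize(c["image"][230:320,190:330,::-1],None,fx=5,fy=5))
E
```

```text
near t 23.26 p [ 597.7 -248.9   72.3] F [-0.5 -0.5 -3.2] op 22.5 q [ 0.32  0.45  0.01  1.64 -0.01  1.05  1.86]
True
touch t 24.64 p [ 597.5 -248.9   62.3] F [-0.9 -0.4  6. ] op 22.9 q [ 0.32  0.46  0.01  1.65 -0.01  1.03  1.86]
470 55 76.1
482 441 76.7
494 1191 76.8
506 1052 76.6
518 487 76.7
530 1073 83.3
542 1079 83.4
554 998 83.3
566 919 83.3
578 851 83.3
```

```bash
python3 - <<'E'
from h import *
s=st(); p=s["ee_pos"]
effector.gripper_open(); bot.pause(.3); st("open")
bot.movel([p[0],p[1],200],rate=100); bot.pause(.2); st("up")
c,w=wshot("w5"); x,y,z=w[...,0],w[...,1],w[...,2]
for X in range(470,580,12):
    q=w[(abs(x-X)<4)&(abs(y+247)<15)&(z>58)&(z<110)]
    if len(q)>5: print(X,len(q),q[:,1].min().round(1),q[:,1].max().round(1),np.percentile(q[:,2],90).round(1))
bot.move_ptp([480,0,330],tool(np.radians(60))); st("away")
for n in("side","top"):
    c=eyes.capture(n); np.save(n+".npy",c,allow_pickle=True); w=cloud(c); x,y,z=w[...,0],w[...,1],w[...,2]
    for a,b in((455,485),(512,524),(535,630),(645,655),(685,700)):
        q=w[(x>a)&(x<b)&(abs(y+249)<12)&(z>55)]
        if len(q): print(n,a,b,len(q),np.median(q[:,1]).round(1),np.percentile(q[:,2],80).round(1))
    q=w[(abs(y+249)<12)&(z>55)&(x>440)&(x<740)]; print(q[:,0].min(),q[:,0].max())
    cv2.imwrite(f"pics/{n}5.png",cv2.resize(c["image"][:,:,::-1],(800,600)))
E
python3 m.py | egrep "mortar|front|vb|^side"
```

```text
t 24.74 p [ 597.5 -248.9   62.4] F [-1.2 -0.3  5.9] op 22.2 q [ 0.32  0.46  0.01  1.65 -0.01  1.03  1.86]
open t 25.68 p [ 596.5 -248.5   61.1] F [ 1.6 -0.1 -0.5] op 85.7 q [ 0.32  0.46  0.01  1.65 -0.01  1.03  1.86]
up t 27.42 p [ 597.3 -248.9  199.6] F [ 0.8 -0.3 -1. ] op 85.1 q [ 0.31  0.35  0.02  1.51 -0.01  1.29  1.86]
470 116 -250.6 -238.7 76.6
482 114 -250.2 -239.2 76.6
494 293 -261.9 -232.1 76.6
506 250 -261.6 -232.2 76.4
518 114 -251.6 -240.6 76.5
530 224 -258.0 -235.2 83.4
542 243 -258.5 -235.6 83.3
554 243 -259.2 -235.9 83.4
566 234 -259.7 -237.3 83.6
578 231 -261.3 -237.6 83.3
away t 28.63 p [480.2  -0.9 329.5] F [0.6 0.6 0.6] op 85.3 q [-0.02 -0.04 -0.06  1.7  -0.    1.49  0.96]
side 455 485 37 -246.6 76.6
side 512 524 24 -247.7 78.1
side 535 630 355 -250.0 84.2
side 645 655 28 -251.9 81.9
side 685 700 42 -252.3 82.4
466.7079744362833 703.3252896127304
top 455 485 36 -241.9 75.3
top 512 524 17 -242.6 75.9
top 535 630 275 -247.8 82.3
top 645 655 29 -246.0 79.7
top 685 700 40 -249.3 79.3
463.0030553893548 702.3905419511523
front 207 (array([579.3, 252.2]), array([177.7,   
[... 178 characters left out ...]
tar 5852 (array([ 551.2, -649.6]), array([259.9, 189.8]), 0.04) x 421.0 681.0 y -744.0 -555.0 z [46.1 49.  52.2]
mortar 324 (array([ 584.9, -459.9]), array([93.9, 91.8]), 46.02) x 539.0 633.0 y -507.0 -413.0 z [46.3 52.8 56.4]
side bench z 1.7842318495479514
front 340 (array([603.3, 249.9]), array([233.4,  17.3]), 2.9) x 487.0 720.0 y 235.0 261.0 z [139.9 145.1 148.7]
vb 206 (array([777.9, -95. ]), array([51.7, 51.8]), 14.4) x 751.0 805.0 y -122.0 -69.0 z [50.2 52.  56.1]
vb 989 (array([ 585.3, -250.1]), array([ 52.7, 237.6]), 87.9) x 467.0 704.0 y -280.0 -220.0 z [66.2 78.6 84. ]
mortar 454 (array([ 587.5, -463.6]), array([93. , 92.4]), 1.77) x 541.0 634.0 y -510.0 -417.0 z [46.9 54.6 59.6]
```

View pics/side5.png

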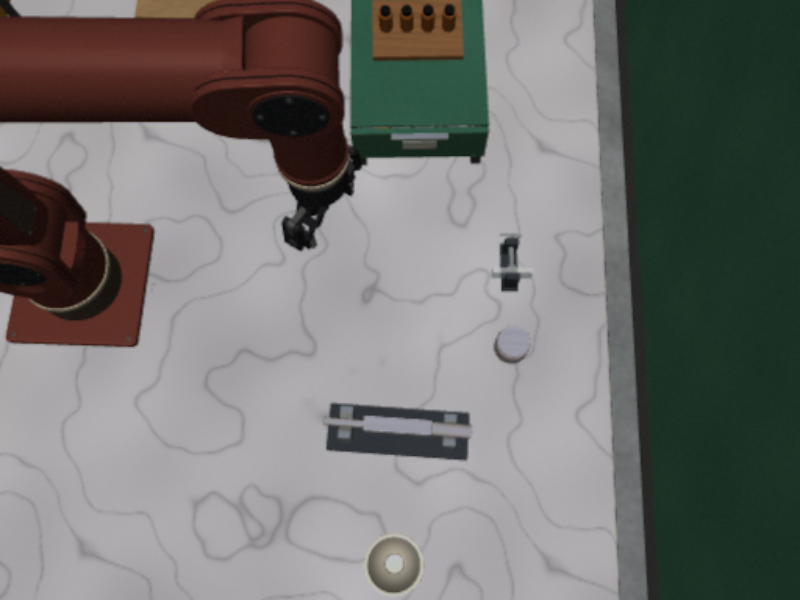

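View pics/w5.png

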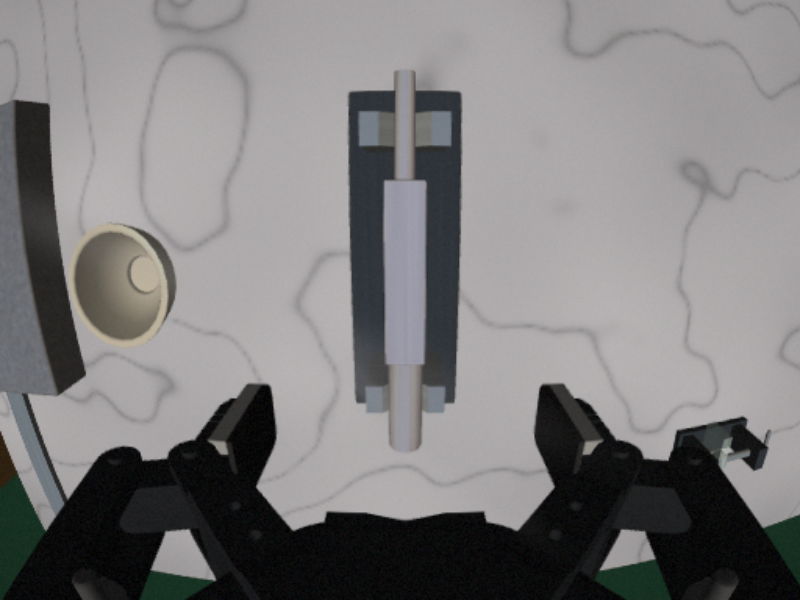

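```bash
python3 -c "
from h import *
bot.job_done(); st()"
```

```text
the job is handed in; nothing more can be done
the job is handed in; nothing more can be done
```

The job is done and handed in at about 29 s on the robot's clock. I got no verdict back.

**What I did:**
1. Pushed the drawer shut against its stop; the 25 N limit tripped where I expected it to be shut.
2. Drew the spindle out 195 mm by its thick end and let it go on the bench.
3. Took it again by its square middle and lowered it at 8 mm/s until it touched the V-blocks, then opened the gripper and moved the arm clear.

**Last checks:**
- **Seating:** in the wrist image, the thin end is in the higher notch (near the robot) and the thick end in the lower one. The spindle is level to about 1 mm by depth. Its sideways offset, measured just before lowering, was under 1 mm.
- **Position along the blocks:** about right, within 2–3 mm.
- **Drawer:** it still looks shut, with its outer face about 12 mm in front of the cabinet, as it should be when shut.
- **Bystanders:** the mortar and tin measure where they started, within camera noise. I checked the clamp only by eye, and it looks unmoved.

**Disagreements:** the top and side cameras differ by 2–5 mm from each other, so I used the wrist camera for the final alignment over the V-blocks. The wrist camera put the spindle's axis at 71.3 mm instead of 70. It reads about 1.5 mm high on the bench too, so this fits a seated spindle.

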